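# Check two block-heater lids and bring the rack to the one that holds

## Task

One of the two block heaters has a worn lid hinge. Raise the lid of the heater on the robot's left about half-way (some 45 degrees) and let go to see whether it holds, then do the same with the right-hand one; leave the lid that holds standing half open and the worn one shut. Then slide the lime-green tube rack along the bench, without lifting it, right up against the side wall, facing it, of the heater whose lid held, at least half of the rack's length alongside it, leaving the other things on the bench where they are.

Things in the scene. Friction and masses are not known exactly. Their poses are not given: they have to be found in the camera images.
- heater_a: Block heater, one of two that look the same: white case 160 mm deep (its x), 110 mm wide (its y), 88 mm high, fixed to the bench; origin at the centre of its underside, its front (display, handle side) looks along its -x, towards the robot. One of the two has a worn lid hinge; whether it stands left or right changes from time to time.
- heater_b: Block heater, one of two that look the same: white case 160 mm deep (its x), 110 mm wide (its y), 88 mm high, fixed to the bench; origin at the centre of its underside, its front (display, handle side) looks along its -x, towards the robot. One of the two has a worn lid hinge; whether it stands left or right changes from time to time.
- lid_a (a joint): Angle of that heater's blue lid in rad: 0 shut, grows as the front rises, stop at 1.4. Lid 164 x 112 mm, top 110 mm above the bench when shut, about 0.2 kg, hinged on the heater's rear top edge. A sound friction hinge holds at any angle and takes 3 to 5 N straight up at the handle to raise; a worn one is light and lets the lid sag shut within about 2 s of being let go.
- lid_b (a joint): Angle of that heater's blue lid in rad: 0 shut, grows as the front rises, stop at 1.4. Lid 164 x 112 mm, top 110 mm above the bench when shut, about 0.2 kg, hinged on the heater's rear top edge. A sound friction hinge holds at any angle and takes 3 to 5 N straight up at the handle to raise; a worn one is light and lets the lid sag shut within about 2 s of being let go.
- lid_a_handle (a point): Centre of the lid's handle: a level round steel bar 10 mm thick and 90 mm long (along y), parallel to the lid's front edge and 29 mm clear of it, its axis 101 mm above the bench and 198 mm ahead of the hinge axis when shut; open space above, below and in front.
- lid_b_handle (a point): Centre of the lid's handle: a level round steel bar 10 mm thick and 90 mm long (along y), parallel to the lid's front edge and 29 mm clear of it, its axis 101 mm above the bench and 198 mm ahead of the hinge axis when shut; open space above, below and in front.
- lid_a_hinge (a point): Centre of the lid's hinge axis (along the heater's y), 90 mm above the bench on the heater's rear edge; its axes turn with the lid.
- lid_b_hinge (a point): Centre of the lid's hinge axis (along the heater's y), 90 mm above the bench on the heater's rear edge; its axes turn with the lid.
- rack: Lime-green tube rack, loose, standing between the heaters: 130 mm long (its x), 85 mm wide (its y), 35 mm high, clear tube caps to 42 mm, about 0.35 kg; origin at the centre of its underside. A push of 2 to 5 N slides it.
- amber_bottle: Amber reagent bottle with a blue cap, 90 mm across, 190 mm high, to the left of the heaters; origin at its foot. Leave alone.
- jar: White jar, 66 mm across, 85 mm high, to the right of the heaters; origin at its foot. Leave alone.
- tip_box: Pipette tip box, red top, 88 x 123 x 81 mm, behind the lime rack; origin at its foot. Leave alone.
- violet_rack: Violet tube rack 80 x 150 x 28 mm in front of the lime one; origin at its foot. Leave alone.
- timer: Flat white timer with orange buttons, 60 x 85 x 19 mm; origin at its foot. Leave alone.
Things that resemble listed ones, but are neither listed nor needed, are in the scene too. Leave any brown or turquoise look-alike of the rack alone.

How it is judged:
By the outcome, as a careful person would: the job done as asked, in the order asked, and still so for the second after the job is handed in, with the robot touching nothing.
It also fails if it takes over 72 s, if anything falls off the work surface, if the arm or the gripper's body presses on something with over 40 N, if the wrist force passes 120 N, or if a joint passes its speed limit or range.

## Robot

A 7-joint arm with a two-finger parallel gripper is mounted at the origin on the work surface. World frame = base frame: x ahead of the robot, y to its left, z up, the work surface at z = 0. Lengths are in mm, angles in degrees, forces in N, time in s.
With the tool pointing down it reaches from about 400 to 850 mm from the base axis. Payload 4.4 kg.
Tool frame: the origin (TCP) lies at the very end of the fingers, on their centre line; the grasp point (between the pads) lies 19 mm behind it; z points along the fingers, y is the line along which they close (so a half turn about z gives the same grasp; the last joint's range is limited). The gripper opens to 94 mm and grips with 3 to 60 N. Pads are 16 mm wide; open, the fingers measure 119 mm over their backs; the gripper's body (75 mm by 177 mm) begins 78 mm behind the grasp point.
Start: joints at [69.11, 36.005, 2.206, 86.941, -1.547, 57.084, -1.146], TCP at [191.371, -621.205, 205.478] pointing down, gripper open.
Joint ranges: [-175.42, 175.42], [-21.48, 121.26], [-71.46, 75.88], [10.55, 141.38], [-63.04, 243.04], [13.31, 113.54], [-168.57, 168.57]. Speed limits (degrees/s): [147.25, 147.25, 180, 180, 180, 180, 180].

## Interface

Orientations are given as [roll, pitch, yaw] about the fixed x, y, z axes, in that order (R = Rz(yaw) Ry(pitch) Rx(roll)).
In Python, from bench import sense, camera, env gives the robot as it stands.
- The arm moves only by the shell command python3 -m inch 'ROWS' [FORCE]. ROWS is a JSON object of lists of equal length, an entry for each row: "hand": the finger opening in m, from 0 to 0.094; "dp": the shift along the tool's x, y, z in m, a list of three; "yaw": the turn about the tool's z in degrees. In form: {"hand": [hand, ...], "dp": [[x, y, z], ...], "yaw": [yaw, ...]}. A call has 1 to 12 rows; each row shifts and turns the commanded pose from where the row before left it, along the tool's axes as they then stand; what a row does not reach is not made up. A row lasts 1/10 s, in which the tool goes at most 50 mm and 8.59 degrees, less where a joint would pass 70% of its speed; a pose out of reach is approached as far as the arm can. A call with a gripper value outside its range is refused whole. The fingers move at their own pace and stop on an object; FORCE is the grip in N (left out, the last holds). Time passes only in rows, so rows that do not move let the fingers close. It gives the time, the measured TCP pose, the force, the opening and the grip force at its end, in the units of the state.
- sense(): the state, without advancing time (a new reading comes with each control period).
- camera(name): name is "side" or "top" or "wrist"; returns a dict with "frame" (384x512x3 uint8, red, green, blue), "K" (3x3 intrinsics, pixels), "R" (3x3) and "t" (3): a world point X has camera coordinates R X + t; the wrist camera has in their place "hand_eye" (4x4, takes a point from camera to tool coordinates, whose origin is the TCP and whose axes are the flange's). Camera axes: x right, y down, z forward; pixel columns grow to the right and rows downward; lengths in mm; the calibration is good to about 2 mm. A picture is of the moment at which its call begins: read the wrist's pose just before it. There is no depth.
- env.close_job(): hands the job in; it is judged then, once.
The state is a dict: "t": time; "joint_pos": joint angles; "qvel": joint speeds; "joint_torque": joint torques, N m; "position": TCP position; "tool_rot": TCP orientation; "force": force on the tool from outside, world axes, zero at the start; "ft_torque": the same for the moment, N m; "width": finger opening in mm; "grasp_force": force on a finger pad.
Only numpy, scipy, OpenCV 4.12 (cv2) and the standard library are available. Lean on these libraries where they do the work, as an engineer would, in place of code of your own. Each camera call takes 0.05 s, during which the arm holds its last target. There are 200 camera calls.

## Working session

There is one attempt and no reset: what is moved stays moved. The work goes in short steps, Python scripts to look and compute and a shell command to move; the robot and the scene stay as the last step left them, time stands still between calls to the robot, and variables do not carry over. Pictures are saved under pics/ and viewed, at most 10 in all, crops included, and the job is handed in when it is done.

```bash
mkdir -p pics; ls
python3 - <<'E'
from bench import sense,camera
import cv2,json
s=sense();print({k:s[k] for k in('t','position','tool_rot','force','width')})
for n in('top','side'):
    c=camera(n);cv2.imwrite(f'pics/{n}0.png',cv2.resize(c['frame'][:,:,::-1],None,fx=1.5,fy=1.5,interpolation=cv2.INTER_CUBIC))
    print(n,c['K'].tolist() if hasattr(c['K'],'tolist') else c['K'],c['R'],c['t'])
E
```

```text
pics
{'t': 0.0, 'position': array([ 191.20416591, -620.57056295,  204.60230041]), 'tool_rot': array([-1.79896565e+02, -6.85965617e-04,  1.71186451e+01]), 'force': array([0.65758944, 1.36973572, 0.05493386]), 'width': 93.8311266751631}
top [[393.19974727510703, 0.0, 253.87415587144528], [0.0, 393.19974727510703, 189.14672499600783], [0.0, 0.0, 1.0]] [[-0.02498838 -0.99961707 -0.01188688]
 [-0.9873983   0.02653816 -0.15601384]
 [ 0.15626955  0.00783855 -0.98768334]] [  12.46292837  626.70337953 1182.91507613]
side [[382.2395982693154, 0.0, 247.36147844948047], [0.0, 382.2395982693154, 197.662781741221], [0.0, 0.0, 1.0]] [[-0.9263598  -0.37643352  0.01246267]
 [-0.23208399  0.54444606 -0.80604932]
 [ 0.29663873 -0.74958408 -0.59171714]] [ 541.74294134  226.70615989 1186.56431097]
```

View pics/top0.png

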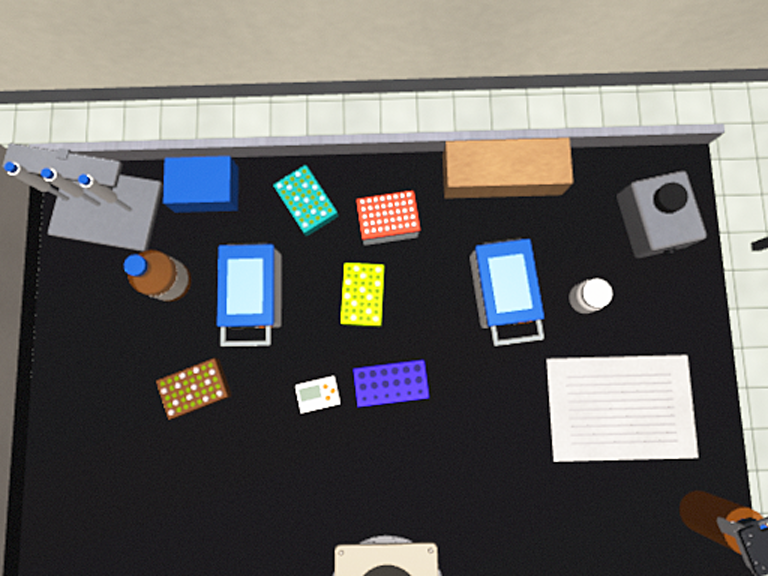

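View pics/side0.png

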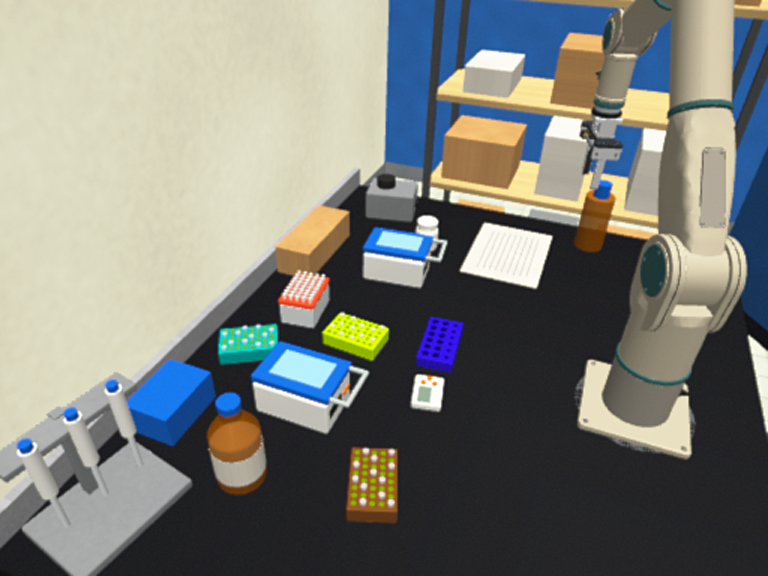

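Lime rack candidates in top0: lime (362,294), turquoise (305,200), and brown (192,388). The lime one stands between the heaters, so it fits. The left heater's lid is at about (246,285) with its handle at (246,344). The right lid is at (511,285) with its handle at (519,341). I'll confirm with an enlarged crop.

```bash
cat > h.py <<'E'
from bench import sense,camera
import cv2,numpy as np
def crop(c,x0,y0,x1,y1,f,name):
    cv2.imwrite('pics/'+name,cv2.resize(c['frame'][y0:y1,x0:x1,::-1],None,fx=f,fy=f,interpolation=cv2.INTER_CUBIC))
def ray(c,u,v,z):
    R=np.array(c['R']);C=-R.T@np.array(c['t']);d=R.T@np.linalg.inv(c['K'])@[u,v,1]
    return (C+d*(z-C[2])/d[2])
def st():
    s=sense();print('t',round(s['t'],2),s['position'].round(1),s['tool_rot'].round(1),'F',s['force'].round(1),'w',round(s['width'],1),'g',round(s['grasp_force'],1))
E
python3 - <<'E'
from h import *
c=camera('top');crop(c,140,150,370,240,3.4,'top1.png')
for n,u,v,z in [('Lh l',222,344,101),('Lh r',270,344,101),('Rh l',496,343,101),('Rh r',543,339,101),
 ('L fl',218,326,110),('L fr',273,326,110),('L bl',218,245,110),('L br',273,244,110),('R bl',476,242,110),('R br',530,240,110),('R fr',544,321,110),('rack',345,263,35),('rack',384,264,35),('rack',382,325,35),('rack',341,324,35)]: print(n,ray(c,u/1.5,v/1.5,z).round(0))
E
```

```text
Lh l [507. 312. 101.]
Lh r [504. 217. 101.]
Rh l [ 495. -227.  101.]
Rh r [ 500. -320.  101.]
L fl [542. 318. 110.]
L fr [539. 210. 110.]
L bl [705. 321. 110.]
L br [704. 210. 110.]
R bl [ 697. -197.  110.]
R br [ 698. -305.  110.]
R fr [ 535. -322.  110.]
rack [676.  71.  35.]
rack [671. -12.  35.]
rack [542.  -4.  35.]
rack [546.  82.  35.]
```

View pics/top1.png

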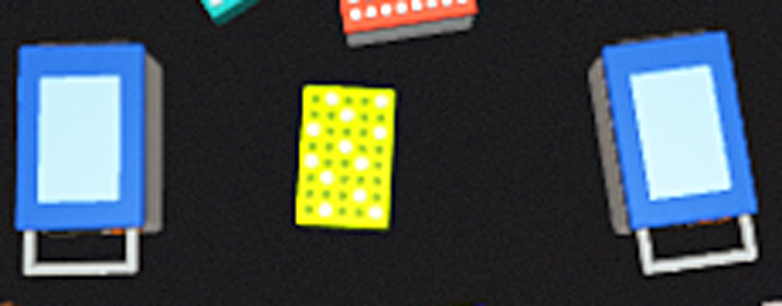

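Top view: the left handle bar runs (28,270)–(136,268) in the crop, and the right one (647,268)–(755,258). The lime rack has corners (303,86), (395,89), (388,229) and (296,225). Everything matches the sizes given.

First I turn the wrist to yaw 90, so the fingers close along x, and rise.

```bash
python3 -m inch '{"hand":[0.034,0.034,0.034,0.034,0.034,0.034,0.034,0.034,0.034],"dp":[[0,0,-0.006],[0,0,-0.006],[0,0,-0.006],[0,0,-0.006],[0,0,-0.006],[0,0,-0.006],[0,0,-0.006],[0,0,-0.006],[0,0,-0.006]],"yaw":[-8.1,-8.1,-8.1,-8.1,-8.1,-8.1,-8.1,-8.1,-8.1]}' 20
python3 - <<'E'
from h import *
st()
c=camera('top')
f=lambda u,v,z:ray(c,140+u/3.4,150+v/3.4,z).round(0)[:2]
for n,z,ps in [('Lh',101,[(28,270),(136,268)]),('Rh',101,[(647,268),(755,258)]),('Rlid',110,[(603,46),(727,32),(756,212),(632,226)]),('Llid',110,[(19,45),(145,43),(144,228),(18,230)]),('rack',35,[(303,86),(395,89),(388,229),(296,225)])]:
    print(n,[f(u,v,z).tolist() for u,v in ps])
E
```

```text
t: 1.05
position: [191.2, -621.0, 259.3]
tool_rot: [-180.0, -0.0, 90.3]
force: [0.4, 0.7, -0.3]
width: 34.3
grasp_force: 0.0
t 1.05 [ 191.2 -621.   259.3] [-180.    -0.    90.3] F [ 0.4  0.7 -0.3] w 34.3 g 0.0
Lh [[506.0, 312.0], [506.0, 217.0]]
Rh [[494.0, -226.0], [500.0, -320.0]]
Rlid [[690.0, -197.0], [700.0, -307.0], [540.0, -321.0], [530.0, -214.0]]
Llid [[705.0, 321.0], [704.0, 208.0], [540.0, 209.0], [541.0, 318.0]]
rack [[676.0, 74.0], [671.0, -12.0], [540.0, -2.0], [545.0, 83.0]]
```

```bash
python3 -m inch '{"hand":[0.034,0.034,0.034,0.034,0.034,0.034,0.034,0.034,0.034,0.034,0.034,0.034],"dp":[[0.03,0.038,0],[0.03,0.038,0],[0.03,0.038,0],[0.03,0.038,0],[0.03,0.038,0],[0.03,0.038,0],[0.03,0.038,0],[0.048,0.0035,0],[0.048,0.0035,0],[0.048,0.0035,0],[0.048,0.0035,0],[0.048,0.0035,0]],"yaw":[0,0,0,0,0,0,0,0,0,0,0,0]}'
python3 -m inch '{"hand":[0.034,0.034,0.034,0.034,0.034,0.034,0.034,0.034,0.034,0.034,0.034],"dp":[[0.048,0.0035,0],[0.048,0.0035,0],[0.048,0.0035,0],[0.048,0.0035,0],[0.048,0.0035,0],[0.048,0.0035,0],[0.048,0.0035,0],[0.048,0.0035,0.02],[0.048,0.0035,0.02],[0.004,0,0.02],[0,0,0.02]],"yaw":[0,0,0,0,0,0,0,0,0,0,0]}'
```

```text
t: 2.3
position: [474.4, -169.2, 259.3]
tool_rot: [-180.0, -0.0, 89.8]
force: [1.0, -0.5, 0.4]
width: 33.8
grasp_force: 0.0
t: 3.4
position: [504.9, 263.6, 179.9]
tool_rot: [-180.0, -0.1, 90.1]
force: [0.5, -1.2, 0.1]
width: 34.4
grasp_force: 0.0
```

Run:
```python
from h import *
st();c=camera('wrist');cv2.imwrite('pics/w0.png',c['frame'][:,:,::-1]);print(c['K'],c['hand_eye'])
H=np.linalg.inv(c['hand_eye'])
for p in [(0,0,79),(45,0,79),(-45,0,79),(0,0,0)]:
    q=(H@[*p,1])[:3];q=c['K']@q;print(p,(q[:2]/q[2]).round(0))
```

```text
t 3.4 [504.9 263.6 179.9] [-1.80e+02 -1.00e-01  9.01e+01] F [ 0.5 -1.2  0.1] w 34.4 g 0.0
[[299.16874384   0.         253.02647783]
 [  0.         299.16874384 187.3786932 ]
 [  0.           0.           1.        ]] [[ 4.22640488e-04 -9.64906938e-01 -2.62591739e-01  7.65543574e+01]
 [ 9.99999874e-01  4.78554053e-04 -1.48975330e-04 -5.29968743e-01]
 [ 2.69411671e-04 -2.62591643e-01  9.64907020e-01 -1.79885052e+02]
 [ 0.00000000e+00  0.00000000e+00  0.00000000e+00  1.00000000e+00]]
(0, 0, 79) [254. 194.]
(45, 0, 79) [254. 144.]
(-45, 0, 79) [254. 240.]
(0, 0, 0) [254. 229.]
```

View pics/w0.png

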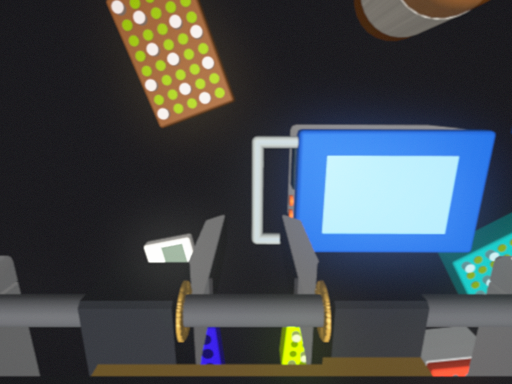

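The wrist view shows the bar at column 257–258, rows 140–240, against the expected 254. That puts the bar about 3 mm further in x. I'll shift by that, then descend and grip.

```bash
python3 -m inch '{"hand":[0.034,0.034,0.034,0.034,0.005,0.005,0.005,0.005],"dp":[[0,0.003,0.024],[0,0,0.024],[0,0,0.024],[0,0,0.021],[0,0,0],[0,0,0],[0,0,0],[0,0,0]],"yaw":[0,0,0,0,0,0,0,0]}' 15
```

```text
t: 4.25
position: [508.6, 261.4, 89.4]
tool_rot: [180.0, -0.0, 90.0]
force: [-3.0, -0.4, 3.4]
width: 9.5
grasp_force: 15.0
```

```bash
python3 -m inch '{"hand":[0.005,0.005,0.005,0.005,0.005,0.005,0.005,0.005,0.005,0.005,0.005],"dp":[[0,0.001,-0.015],[0,0.003,-0.016],[0,0.004,-0.015],[0,0.005,-0.015],[0,0.006,-0.014],[0,0.007,-0.014],[0,0.008,-0.013],[0,0.009,-0.013],[0,0.010,-0.012],[0,0.012,-0.011],[0,0,0]],"yaw":[0,0,0,0,0,0,0,0,0,0,0]}'
```

```text
t: 5.35
position: [573.3, 261.3, 228.8]
tool_rot: [-180.0, -0.0, 90.0]
force: [-5.9, -0.4, 5.1]
width: 9.6
grasp_force: 15.0
```

```bash
python3 -m inch '{"hand":[0.06,0.06,0.06,0.06,0.06,0.06],"dp":[[0,0,0],[0,0,0],[0,0,-0.01],[0,0,-0.03],[0,0,-0.04],[0,0,0]],"yaw":[0,0,0,0,0,0]}'
python3 - <<'E'
from h import *
st();c=camera('top');cv2.imwrite('pics/_a.png',c['frame'][:,:,::-1])
E
python3 -m inch '{"hand":[0.06,0.06,0.06,0.06,0.06,0.06,0.06,0.06,0.06,0.06,0.06,0.06],"dp":[[-0.05,0,0],[-0.05,0,0],[-0.05,0,0],[-0.05,0,0],[-0.05,-0.01,0],[-0.05,-0.01,0],[-0.05,-0.01,0],[-0.05,-0.01,0],[-0.05,-0.01,0],[-0.04,-0.01,0],[0,0,0],[0,0,0]],"yaw":[0,0,0,0,0,0,0,0,0,0,0,0]}'
python3 - <<'E'
from h import *
c=camera('side');crop(c,120,120,330,310,3,'side1.png')
E
```

```text
t: 5.95
position: [576.7, 263.2, 312.6]
tool_rot: [179.4, -0.3, 90.0]
force: [-0.3, 0.8, 0.2]
width: 54.1
grasp_force: 0.0
t 5.95 [576.7 263.2 312.6] [179.4  -0.3  90. ] F [-0.3  0.8  0.2] w 54.1 g 0.0
t: 7.2
position: [514.2, -224.9, 305.5]
tool_rot: [-179.9, -0.0, 89.9]
force: [0.9, -0.2, 0.1]
width: 59.7
grasp_force: 0.0
```

View pics/side1.png

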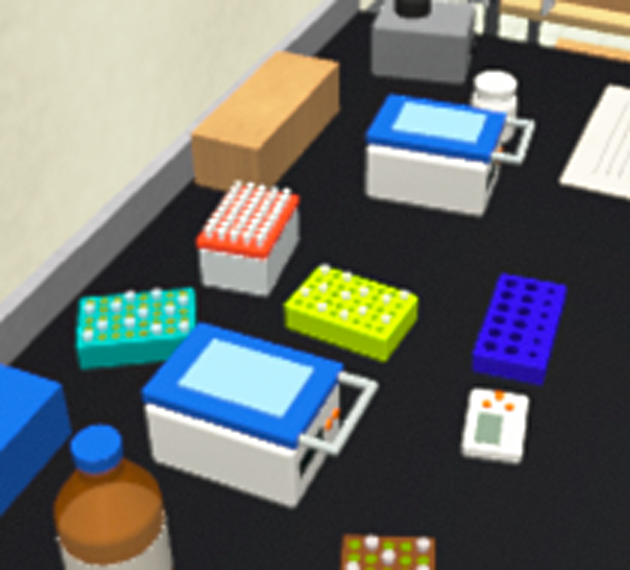

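side1 shows the left lid flat on its case, corners (145,395), (205,325), (343,370), (290,450), with nothing standing open. So the left lid sagged shut and its hinge is the worn one. Next is the right handle, with the heater yawed about 5°.

```bash
python3 -m inch '{"hand":[0.034,0.034,0.034,0.034,0.034,0.034],"dp":[[-0.024,-0.007,0.02],[-0.024,-0.007,0.02],[0,0,0.03],[0,0,0.03],[0,0,0.025],[0,0,0]],"yaw":[-5,0,0,0,0,0]}'
python3 - <<'E'
from h import *
st();c=camera('wrist');cv2.imwrite('pics/w1.png',c['frame'][:,:,::-1])
H=np.linalg.inv(c['hand_eye']);z=sense()['position'][2]-101
q=(H@[0,0,z,1])[:3];q=c['K']@q;print((q[:2]/q[2]).round(0))
E
```

```text
t: 7.85
position: [501.5, -269.5, 178.1]
tool_rot: [-179.7, -0.3, 95.2]
force: [0.3, 0.1, -0.3]
width: 34.0
grasp_force: 0.0
t 7.85 [ 501.5 -269.5  178.1] [-179.7   -0.3   95.2] F [ 0.3  0.1 -0.3] w 34.0 g 0.0
[254. 194.]
```

View pics/w1.png

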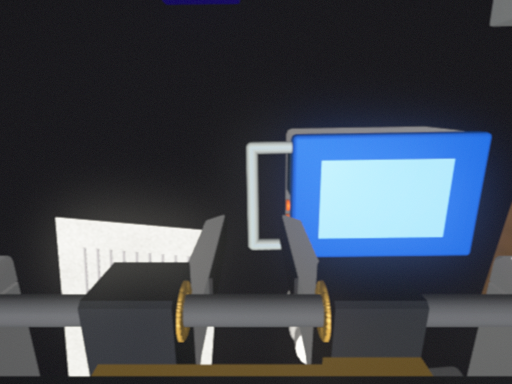

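w1 shows the right bar at column 252, rows 145–247, aligned with the fingers. I'll descend and grip.

```bash
python3 -m inch '{"hand":[0.034,0.034,0.034,0.034,0.005,0.005,0.005,0.005],"dp":[[0,-0.001,0.024],[0,0,0.024],[0,0,0.024],[0,0,0.018],[0,0,0],[0,0,0],[0,0,0],[0,0,0]],"yaw":[0,0,0,0,0,0,0,0]}' 20
python3 -m inch '{"hand":[0.005,0.005,0.005,0.005,0.005,0.005,0.005,0.005,0.005,0.005,0.005],"dp":[[0,0.001,-0.015],[0,0.003,-0.016],[0,0.004,-0.015],[0,0.005,-0.015],[0,0.006,-0.014],[0,0.007,-0.014],[0,0.008,-0.013],[0,0.009,-0.013],[0,0.010,-0.012],[0,0.012,-0.011],[0,0,0]],"yaw":[0,0,0,0,0,0,0,0,0,0,0]}'
```

```text
t: 8.7
position: [500.8, -273.1, 92.5]
tool_rot: [-179.9, 0.0, 95.0]
force: [-4.8, 1.4, 5.8]
width: 9.1
grasp_force: 20.0
t: 9.8
position: [564.9, -266.3, 231.6]
tool_rot: [-179.8, -0.0, 95.0]
force: [-10.0, 2.6, 11.1]
width: 9.2
grasp_force: 20.0
```

```bash
python3 -m inch '{"hand":[0.06,0.06,0.06,0.06,0.06,0.06],"dp":[[0,0,0],[0,0,0],[0,0,-0.01],[0,0,-0.03],[0,0,-0.04],[0,0,0]],"yaw":[0,0,0,0,0,0]}'
python3 -m inch '{"hand":[0.08,0.08,0.08,0.08,0.08,0.08,0.08,0.08,0.08,0.08,0.08,0.08],"dp":[[0.046,0.0095,0],[0.046,0.0095,0],[0.046,0.0095,0],[0.046,0.0095,0],[0.046,0.0095,0],[0.046,0.0095,0],[0.046,0.0095,0],[0.045,0.0095,0],[0,0,0.02],[0,0,0.02],[0,0,0.02],[0,0,0]],"yaw":[0,0,0,0,0,0,0,0,0,0,0,0]}'
python3 -m inch '{"hand":[0.08,0.08,0.08,0.08,0.08,0.08,0.08],"dp":[[0,0,0],[0,0,0],[0,0,0],[0,0,0],[0,0,0],[0,0,0],[0,0,0]],"yaw":[0,0,0,0,0,0,0]}'
python3 - <<'E'
from h import *
st();c=camera('side');d=camera('top')
a=cv2.resize(c['frame'][100:300,150:320],None,fx=2.3,fy=2.3,interpolation=2)
b=cv2.resize(d['frame'][110:290,200:370],None,fx=2.3,fy=2.3,interpolation=2)
m=np.zeros((460,782,3),np.uint8);m[:a.shape[0],:391]=a[:,:391];m[:b.shape[0],391:]=b[:,:391]
cv2.imwrite('pics/m1.png',m[:,:,::-1])
f=lambda u,v,z:ray(d,140+u/3.4,150+v/3.4,z).round(0)
print(f(348,45,0),f(476,28,0))
E
```

```text
t: 10.4
position: [570.5, -267.7, 315.6]
tool_rot: [179.4, 0.3, 95.0]
force: [0.1, 0.4, 0.6]
width: 54.1
grasp_force: 0.0
t: 11.6
position: [608.9, 104.7, 246.8]
tool_rot: [-179.7, 0.0, 95.0]
force: [0.1, 0.6, -0.3]
width: 80.1
grasp_force: 0.0
t: 12.3
position: [610.4, 105.2, 249.2]
tool_rot: [180.0, 0.0, 95.0]
force: [0.2, -0.4, 0.0]
width: 80.0
grasp_force: 0.0
t 12.3 [610.4 105.2 249.2] [180.   0.  95.] F [ 0.2 -0.4  0. ] w 80.0 g 0.0
[722.  32.   0.] [736. -92.   0.]
```

View pics/m1.png

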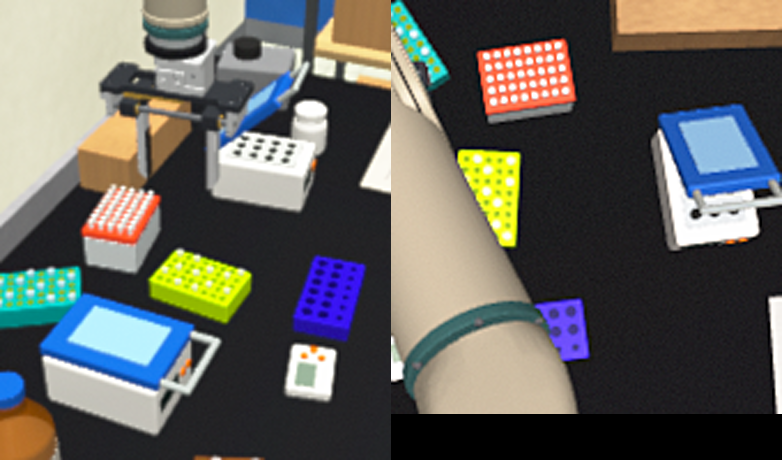

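m1 shows the right lid standing open, panel at (260,100) left and (720,145) right, with its handle raised. 2.5 s have passed since release, so this hinge holds. The left lid is shut. Now I go down on the left side of the lime rack.

```bash
python3 -m inch '{"hand":[0.08,0.08,0.08,0.08,0.08,0.08,0.08,0.08,0.08],"dp":[[0,0,0.04],[0,0,0.04],[0,0,0.04],[0,0,0.04],[0,0,0.035],[0,0,0.025],[0,0,0.015],[0,0,0],[0,0,0]],"yaw":[0,0,0,0,0,0,0,0,0]}'
python3 -m inch '{"hand":[0.08,0.08,0.08,0.08,0.08,0.08,0.08,0.08,0.08,0.08,0.08,0.08],"dp":[[-0.01,-0.001,0],[-0.01,-0.001,0],[-0.01,-0.001,0],[-0.01,-0.001,0],[-0.01,-0.001,0],[-0.01,-0.001,0],[-0.01,-0.001,0],[-0.01,-0.001,0],[-0.01,-0.001,0],[-0.01,-0.001,0],[-0.01,-0.001,0],[-0.01,-0.001,0]],"yaw":[0,0,0,0,0,0,0,0,0,0,0,0]}'
```

```text
t: 13.3
position: [611.1, 105.5, 14.9]
tool_rot: [179.9, -0.0, 95.0]
force: [-0.4, 0.3, 1.4]
width: 80.0
grasp_force: 0.0
t: 14.5
position: [608.9, -16.3, 14.1]
tool_rot: [-180.0, 0.0, 95.0]
force: [0.0, 2.0, 1.0]
width: 79.6
grasp_force: 1.1
```

```bash
python3 -m inch '{"hand":[0.08,0.08,0.08,0.08,0.08,0.08,0.08,0.08,0.08],"dp":[[-0.01,-0.001,0],[-0.01,-0.001,0],[-0.01,-0.001,0],[-0.01,-0.001,0],[-0.01,-0.001,0],[-0.01,-0.001,0],[-0.01,-0.001,0],[-0.01,-0.001,0],[0,0,0]],"yaw":[0,0,0,0,0,0,0,0,0]}'
python3 - <<'E'
from h import *
c=camera('side');d=camera('top')
a=cv2.resize(c['frame'][100:270,190:320],None,fx=3,fy=3,interpolation=2)
b=cv2.resize(d['frame'][130:260,240:370],None,fx=3,fy=3,interpolation=2)
m=np.zeros((510,780,3),np.uint8);m[:a.shape[0],:390]=a;m[:b.shape[0],390:]=b
cv2.imwrite('pics/m2.png',m[:,:,::-1])
E
```

```text
t: 15.4
position: [607.6, -99.0, 13.9]
tool_rot: [-180.0, 0.1, 94.9]
force: [-0.3, 0.1, 0.3]
width: 79.8
grasp_force: 0.0
```

View pics/m2.png

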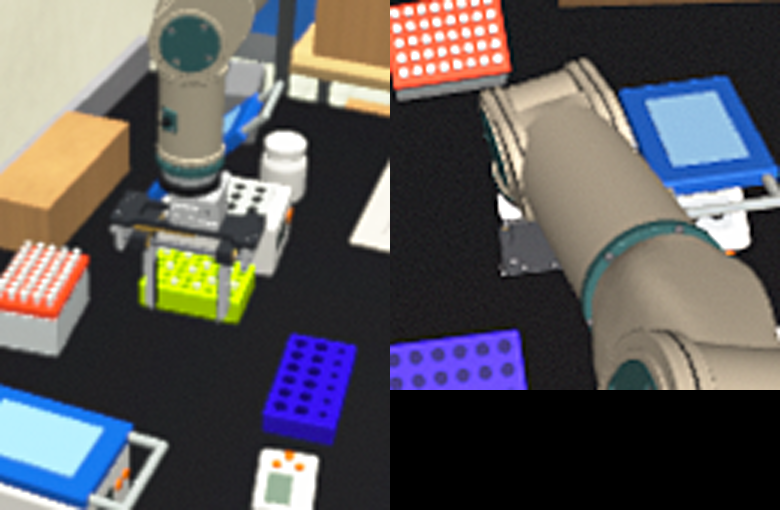

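m2 shows the rack upright in front of the fingers at (195,280) left, just short of the heater. The lid is still up. I'll press on gently until there is contact.

```bash
python3 -m inch '{"hand":[0.08,0.08,0.08],"dp":[[-0.004,0,0],[-0.004,0,0],[0,0,0]],"yaw":[0,0,0]}'
python3 -m inch '{"hand":[0.08,0.08,0.08],"dp":[[-0.002,0,0],[-0.002,0,0],[-0.001,0,0]],"yaw":[0,0,0]}'
```

```text
t: 15.8
position: [608.7, -104.3, 14.0]
tool_rot: [-180.0, 0.0, 95.0]
force: [-0.3, -0.4, -0.3]
width: 79.9
grasp_force: 0.0
t: 16.1
position: [609.1, -108.8, 14.1]
tool_rot: [-180.0, -0.0, 95.0]
force: [-0.2, 1.3, -0.5]
width: 80.1
grasp_force: 0.7
```

```bash
python3 -m inch '{"hand":[0.08,0.08,0.08,0.08],"dp":[[-0.002,0,0],[-0.002,0,0],[-0.002,0,0],[0,0,0]],"yaw":[0,0,0,0]}'
python3 -m inch '{"hand":[0.08,0.08,0.08],"dp":[[-0.002,0,0],[-0.002,0,0],[0,0,0]],"yaw":[0,0,0]}'
```

```text
t: 16.5
position: [608.8, -109.5, 14.1]
tool_rot: [-179.9, -0.3, 95.2]
force: [-3.2, 9.4, 3.1]
width: 80.1
grasp_force: 4.8
t: 16.8
position: [608.5, -109.7, 14.2]
tool_rot: [-179.9, -0.6, 95.4]
force: [-4.8, 14.2, 5.2]
width: 80.2
grasp_force: 7.7
```

Pushed 4 mm further, the hand moved 0.2 mm while the force rose to 14 N, so the rack is firmly against the wall. I'll back off, rise and check.

```bash
python3 -m inch '{"hand":[0.08,0.08,0.08,0.08,0.08,0.08,0.08,0.08,0.08,0.08,0.08,0.08],"dp":[[0.01,0,0],[0.02,0,0],[0.02,0,0],[0,0,-0.04],[0,0,-0.05],[0,0,-0.05],[0,0,-0.05],[0,0,-0.05],[0.05,0,-0.03],[0.05,0,0],[0.05,0,0],[0.05,0,0]],"yaw":[0,0,0,0,0,0,0,0,0,0,0,0]}'
python3 -m inch '{"hand":[0.08,0.08,0.08,0.08,0.08,0.08],"dp":[[0.05,0,0],[0.05,0,0],[0.05,0,0],[0,0,0],[0,0,0],[0,0,0]],"yaw":[0,0,0,0,0,0]}'
python3 - <<'E'
from h import *
st();c=camera('side');d=camera('top')
a=cv2.resize(c['frame'][130:260,210:310],None,fx=3.9,fy=3.9,interpolation=2)
b=cv2.resize(d['frame'][140:250,270:370],None,fx=4,fy=4,interpolation=2)
m=np.zeros((510,790,3),np.uint8);m[:a.shape[0],:390]=a;m[:b.shape[0],390:]=b
cv2.imwrite('pics/m3.png',m[:,:,::-1])
E
```

```text
t: 18.0
position: [589.0, 123.6, 280.5]
tool_rot: [179.9, 0.1, 94.9]
force: [1.2, -0.3, -0.4]
width: 80.2
grasp_force: 0.0
t: 18.6
position: [576.6, 270.3, 279.7]
tool_rot: [180.0, 0.1, 94.9]
force: [0.3, -0.8, 0.1]
width: 80.0
grasp_force: 0.0
t 18.6 [576.6 270.3 279.7] [1.80e+02 1.00e-01 9.49e+01] F [ 0.3 -0.8  0.1] w 80.0 g 0.0
```

View pics/m3.png

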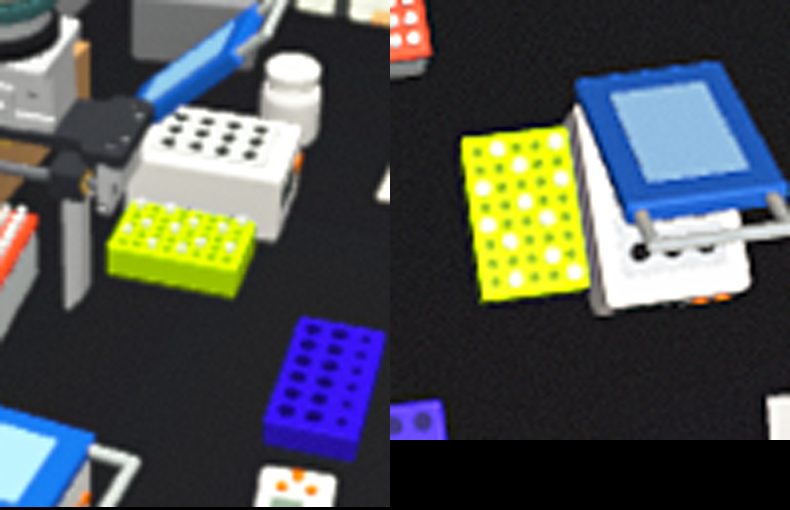

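m3 shows the rack, (462,137)–(590,290) right, flush along the heater's left wall over its whole length. The lid stands open. I'll check its angle, then hand in.

Run:
```python
from h import *
d=camera('top');R=np.array(d['R']);y=np.radians(5)
for th in (35,40,45,50,55):
    p=np.radians(th+3.2);l=np.array([-198.3*np.cos(p),45])
    X=np.array([698+l[0]*np.cos(y)-l[1]*np.sin(y),-254+l[0]*np.sin(y)+l[1]*np.cos(y),90+198.3*np.sin(p)])
    q=d['K']@(R@X+d['t']);q=q[:2]/q[2];print(th,(390+(q[0]-270)*4).round(),((q[1]-140)*4).round())
```

```text
35 652.0 279.0
40 653.0 261.0
45 654.0 240.0
50 655.0 217.0
55 654.0 194.0
```

The bar's left end is seen at row 243, which puts the lid at about 44°. Handing in.

```bash
python3 -c "
from bench import env
print(env.close_job())"
```

```text
the job is handed in; nothing more can be done
None
```

The left heater's hinge is the worn one and its lid is shut; the right-hand lid held and stands open at about 44°, with the lime rack slid flush against that heater's left wall, and the job is handed in.

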